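# Close and latch the open tank drain

### The job

Before the dressing tanks are refilled, shut the one drain that was left open: push its lever round, a quarter turn clockwise from above, until it stands right against its end stop and the spring catch has clicked in behind it. Then push the lever back firmly (about 10 N) for half a second to prove that the catch holds. Never force it with more than 40 N, leave the other tank's closed lever and the things standing about as they are, and let go.

Things in the scene. Friction and masses are not known exactly. Their poses are not given: they have to be found in the camera images.
- tank_a: Fixed round steel tank, 166 mm across, lid 111 mm high, black lid knob to 128 mm, its drain lever left open. Origin: centre of its underside, z up. Drain along its own -x at height 60 mm: brass ball valve, then a down-turned nozzle 213 mm out. Carrying handles at +y and -y reach 108 mm out. The two tanks are alike and may stand in either place.
- tank_b: Fixed round steel tank, 166 mm across, lid 111 mm high, black lid knob to 128 mm, its drain lever closed and latched: leave it alone. Origin: centre of its underside, z up. Drain along its own -x at height 60 mm: brass ball valve, then a down-turned nozzle 213 mm out. Carrying handles at +y and -y reach 108 mm out. The two tanks are alike and may stand in either place.
- tank_a_lever (a joint): Angle (rad) of tank_a's valve lever about its upright stem: 0 open, lever along the tank's -x, over the nozzle; grows clockwise from above; 1.571 closed at the end stop, lever along the tank's +y. Starts at 0 to 0.45, stays where left. Takes 2 to 3 N at the handle, 8 to 14 N over the catch, which is passed just before the rigid stop. Closed, 66 mm clear between handle and tank.
- tank_b_lever (a joint): Angle (rad) of tank_b's valve lever about its upright stem: 0 open, lever along the tank's -x, over the nozzle; grows clockwise from above; 1.571 closed at the end stop, lever along the tank's +y. Starts closed and latched.
- tank_a_catch (a joint): Spring catch of tank_a, under the lever 54 mm from the stem: 0 up, grows (m) when pressed down, travel 8 mm. A pin under the lever rides over its ramp from about 1.2 rad; between 1.42 and 1.5 it snaps up behind the pin and keeps the lever between about 1.5 and 1.571 rad.
- tank_b_catch (a joint): Spring catch of tank_b, under the lever 54 mm from the stem: 0 up, grows (m) when pressed down, travel 8 mm. A pin under the lever rides over its ramp from about 1.2 rad; between 1.42 and 1.5 it snaps up behind the pin and keeps the lever between about 1.5 and 1.571 rad.
- tank_a_stem (a point): Point on the upright axis of tank_a's lever, at the handle's mid height (109.5 mm), 155 mm from the tank's origin along its -x; axes as the tank's.
- tank_a_handle (a point): Middle of the black sleeve on tank_a's lever, 96 mm from the stem's axis; the sleeve is 58 mm long (67 to 125 mm from the axis), 17 mm wide, 13 mm thick, from 103 to 116 mm above the worktop. Its own -x points along the lever, away from the stem.
- drip_dish: Small round dark blue dish, 84 mm across, 24 mm high, loose, under the nozzle of tank_a; origin at the centre of its underside. Bystander.
- spoon: Small steel spoon, 137x28x13 mm, loose on the worktop; origin at the centre of its underside. Bystander.
- thermometer: White probe thermometer, 202x30x18 mm, loose on the worktop; origin at the centre of its underside. Bystander.

How it is judged:
On the way, in this order (a step that is already met when the one before it is completed fails the run):
1. the open lever is pushed home against its closed stop and the catch has sprung up behind it (value of joint tank_a_lever above 1.552 rad and value of joint tank_a_catch below 0.0015 m), for 0.1 s.
2. the lever is pushed back by the fingers with more than 5 N and stands against the catch, which holds (value of joint tank_a_lever between 1.46 and 1.54 rad and value of joint tank_a_catch below 0.0015 m and contact force between the fingers and tank_a above 5 N), for 0.2 s.
At the end, for the whole second after the job is handed in: The first tank's lever is closed and latched (joint above 1.48 rad, its catch up, within 1.5 mm), the second tank's lever likewise still is, and both levers are at rest (value of joint each of tank_a_lever, tank_b_lever above 1.48 rad and value of joint each of tank_a_catch, tank_b_catch below 0.0015 m and velocity of joint tank_a_lever between -0.05 and 0.05 rad/s and velocity of joint tank_b_lever between -0.05 and 0.05 rad/s); the robot touches nothing.
It fails at once if the tank with the open drain or its lever is pushed with more than 40 N (contact force between any of the fingers, the arm and tank_a above 40 N).
It fails at once if the other tank is pushed with more than 5 N (contact force between any of the fingers, the arm and tank_b above 5 N).
It fails at once if the dish, spoon or thermometer is shifted by more than 15 mm (distance of any of drip_dish, spoon, thermometer from where it was at the start of the episode above 0.015 m).
It also fails if it takes over 50 s, if anything falls off the work surface, if the arm or the gripper's body presses on something with over 40 N, if the wrist force passes 120 N, or if a joint passes its speed limit or range.

### The arm

A 7-joint arm with a two-finger parallel gripper is mounted at the origin on a cart in front of the work surface, level with it; the furniture and walls round the work are solid. World frame = base frame: x ahead of the robot, y to its left, z up, the work surface at z = 0. Lengths are in m, angles in rad, forces in N, time in s.
With the tool pointing down it reaches from about 0.35 to 0.9 m from the base axis. Payload 8.1 kg.
Tool frame: the origin (TCP) lies midway between the tips of the shut fingers; the grasp point (between the pads) lies 19 mm behind it; z points along the fingers, y is the direction in which the jaws open and shut (so a half turn about z gives the same grasp; the last joint's range is limited). The gripper opens to 92 mm and grips with 3 to 60 N. Pads are 19 mm wide; open, the fingers measure 130 mm over their backs; the gripper's body (75 mm by 190 mm) begins 47 mm behind the grasp point.
Start: joints at [1.17, 0.434, 0.025, 1.573, -0.012, 1.134, -0.075], TCP at [0.183, -0.598, 0.227] pointing down, gripper open.
Joint ranges: [-2.62, 2.62], [-0.44, 2.09], [-1.27, 1.32], [0.08, 2.57], [-1.32, 4.46], [0.12, 2], [-2.74, 2.74]. Speed limits (rad/s): [2.22, 2.22, 3.01, 3.01, 3.14, 3.14, 3.14].

### API

Orientations are given as a rotation vector (axis times angle).
In Python, from station import bot gives the robot as it stands.
- The arm moves only by the tool move_arm, never from a script. Its argument "motion" is text: rows parted by semicolons, each of 7 numbers parted by spaces: the turn, a rotation vector about the world's x, y, z in rad, then the shift along the world's x, y, z in cm, then the gripper command: -1 is shut, 1 is fully open, values between are in proportion. In form: ax ay az tx ty tz jaw; .... A call has 1 to 20 rows; each row is the pose to reach, as a shift and turn from the pose commanded when the call began; what a row does not reach only later rows make up. A row lasts 1/8 s, in which the tool goes at most 62.5 mm and 10.7 degrees, less where a joint would pass 70% of its speed; a pose out of reach is approached as far as the arm can. A call with a gripper value outside its range is refused whole. The fingers move at their own pace and stop on an object; "grip_force" is the grip in N (left out, the last holds). Time passes only in rows, so rows that repeat a pose let the fingers close. It gives the time, the measured TCP pose, the force and the opening at its end, in the units of the state.
- bot.state(): the state, without advancing time (a new reading comes with each control period).
- bot.get_image(name): name is "scene" or "top"; returns a dict with "img" (400x640x3 uint8, red, green, blue), "z_map" (400x640 float32, m along the optical axis (not along the pixel's ray), 0 where there is no reading), "camera_matrix" (3x3 intrinsics, pixels), "cam_to_world" (4x4, takes a point from camera to world coordinates). Camera axes: x right, y down, z forward; pixel columns grow to the right and rows downward; lengths in m; the calibration is good to about 2 mm. A picture is of the moment at which its call begins.
- bot.finish_job(): hands the job in, once; it reports no verdict.
Trained networks look in the newest picture that a camera, given by its name, has taken for a name from the list of things; names that differ only in an ending like _2 or _b are one class to them, and where a whole thing is asked for, a point or a joint stands for the part that bears it (a point fixed in the world has none). Each returns a list of dicts, best first, with "score" (0 to 1); they miss things now and then, are a little off and sometimes report something else, mostly with a low value. They report only what shows in the picture. A call takes as long as a camera call.
- bot.cut_out(label, camera): "mask" (400x640 bool, what is visible of it) and "centre" ([column, row] in pixels, amid what is visible of it).
- bot.landmark_of(label, camera): "centre" ([column, row] in pixels: a listed point, or the origin of a listed thing).
The state is a dict: "time": time; "joint_positions": joint angles; "qvel": joint speeds; "joint_torque": joint torques, N m; "tool_pos": TCP position; "tool_rot": TCP orientation; "force": force on the tool from outside, world axes, zero at the start; "ft_torque": the same for the moment, N m; "width": finger opening in m.
Only numpy, scipy, OpenCV 4.12 (cv2) and the standard library are available. Lean on these libraries where they do the work, as an engineer would, in place of code of your own. Each camera call takes 0.05 s, during which the arm holds its last target. There are 200 camera calls.

## Working session

There is one attempt and no reset: what is moved stays moved. The work goes in short steps, Python scripts to look and compute and a tool call to move; the robot and the scene stay as the last step left them, time stands still between calls to the robot, and variables do not carry over. Pictures are saved under pics/ and viewed, about 8 in all and at most 12, crops included, and the job is handed in when it is done.

Besides the shell and the picture viewer there is one more tool, called after "Request:" as name(argument=value, ...) on one line, values as JSON. move_arm: Moves the arm, as the interface text tells. Its arguments: {"type":"object","properties":{"motion":{"type":"string"},"grip_force":{"type":"number"}},"required":["motion"]}

```bash
mkdir -p pics; cat > h.py <<'E'
import numpy as np, cv2
from station import bot
def w(im,px,z=None):
    c,r=px; K=im["camera_matrix"]; T=im["cam_to_world"]
    d=T[:3,:3]@np.linalg.inv(K)@np.array([c,r,1.]); o=T[:3,3]
    if z is None: return o+d*im["z_map"][int(round(r)),int(round(c))]
    return o+d*(z-o[2])/d[2]
def save(im,n): cv2.imwrite("pics/"+n,im["img"][:,:,::-1])
E
python3 - <<'E'
from h import *
np.set_printoptions(precision=3,suppress=True)
print(bot.state())
for c in("top","scene"):
    im=bot.get_image(c); save(im,c+"1.png"); print(c,im["cam_to_world"][:3,3])
    for l,z in(("tank_a",0),("tank_a_stem",.1095),("tank_a_handle",.1095),("drip_dish",0),("spoon",0),("thermometer",0)):
        for d in bot.landmark_of(l,c)[:4]: print(l,round(d["score"],2),d["centre"],w(im,d["centre"],z))
E
```

```text
{'time': 0.0, 'joint_positions': array([ 1.17 ,  0.435,  0.025,  1.574, -0.012,  1.134, -0.075]), 'qvel': array([-0.001, -0.   ,  0.001,  0.   , -0.001, -0.002, -0.001]), 'joint_torque': array([ -0.   , -66.785,   0.985, -31.446,  -0.061,   0.043,   0.   ]), 'tool_pos': array([ 0.183, -0.597,  0.226]), 'tool_rot': array([-3.105, -0.466,  0.001]), 'force': array([ 0.291, -0.315, -0.609]), 'ft_torque': array([-0.012, -0.013,  0.021]), 'width': 0.09203267752677319}
top [ 0.344 -0.08   1.352]
tank_a 0.92 [360.2, 157.9] [ 0.602 -0.168  0.   ]
tank_a 0.74 [196.4, 160.5] [0.585 0.297 0.   ]
tank_a_handle 0.87 [453.8, 192.4] [ 0.496 -0.402  0.109]
drip_dish 0.91 [427.0, 190.0] [ 0.515 -0.356  0.   ]
spoon 0.8 [350.2, 231.6] [ 0.393 -0.143  0.   ]
thermometer 0.59 [261.8, 227.8] [0.398 0.104 0.   ]
scene [-0.027  0.717  0.524]
tank_a 0.74 [313.7, 198.4] [ 0.607 -0.181  0.   ]
tank_a 0.66 [191.8, 282.3] [0.591 0.296 0.   ]
tank_a_stem 0.64 [357.3, 157.4] [ 0.527 -0.302  0.109]
tank_a_handle 0.56 [381.5, 149.8] [ 0.496 -0.406  0.109]
drip_dish 0.67 [368.0, 186.4] [ 0.51  -0.348  0.   ]
spoon 0.73 [372.1, 224.0] [ 0.385 -0.134  0.   ]
thermometer 0.82 [323.1, 266.7] [0.388 0.099 0.   ]
```

View pics/top1.png

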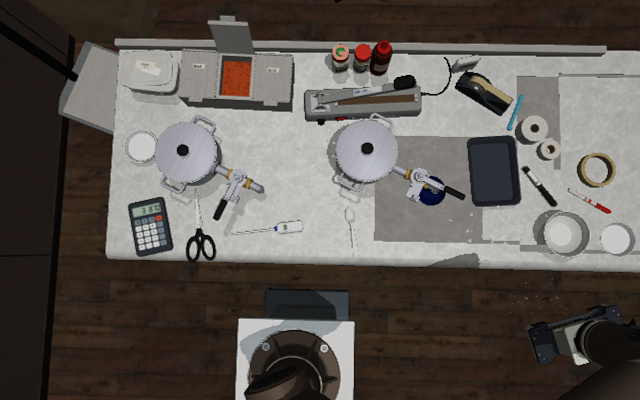

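View pics/scene1.png

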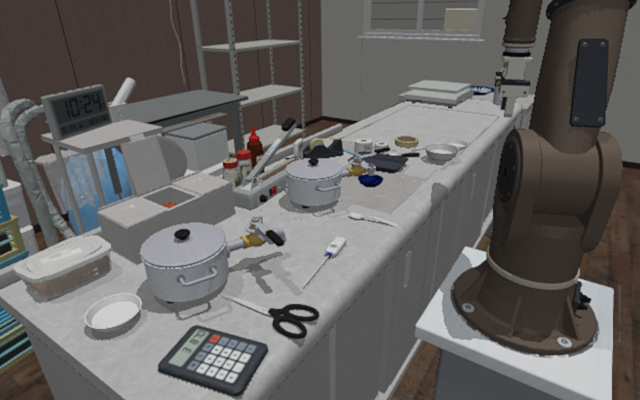

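The right-hand tank (knob about col 367, row 148) is the open one. Its lever runs over the nozzle to col 455, row 192, above the blue dish. The left tank's lever is turned away and closed. Next I'll measure the lever from depth.

```bash
python3 - <<'E'
from h import *
np.set_printoptions(precision=4,suppress=True)
im=bot.get_image("top"); K=im["camera_matrix"];T=im["cam_to_world"]
v,u=np.mgrid[:400,:640]; z=im["z_map"]
P=(np.stack([u,v,np.ones_like(u)],-1)@np.linalg.inv(K).T)*z[...,None]@T[:3,:3].T+T[:3,3]
img=im["img"].astype(int)
# lids
for name,(u0,u1) in {"A":(325,405),"B":(145,225)}.items():
    m=(abs(P[...,2]-.111)<.006)&(u>u0)&(u<u1)&(v>105)&(v<200)
    (c,r)=cv2.minEnclosingCircle(P[m][:,:2].astype(np.float32)); print(name,"lid",c,r,np.median(P[m],0))
    m=(P[...,2]>.122)&(P[...,2]<.14)&(u>u0)&(u<u1)&(v>105)&(v<200); print("knob",P[m].mean(0),m.sum())
for name,(u0,u1,v0,v1) in {"A":(405,470,160,210),"B":(205,245,160,225)}.items():
    b=(u>u0)&(u<u1)&(v>v0)&(v<v1)
    m=b&(img.max(-1)<60)&(P[...,2]>.095)&(P[...,2]<.125)
    q=P[m][:,:2]; print(name,"sleeve n",m.sum(),"mean",P[m].mean(0)); r=cv2.minAreaRect(q.astype(np.float32)); print(r)
    l=cv2.fitLine(q.astype(np.float32),cv2.DIST_L2,0,.01,.01).ravel(); print("dir",l,np.degrees(np.arctan2(l[1],l[0])))
    m2=b&(P[...,2]>.125); print("higher", m2.sum(), P[m2].mean(0) if m2.any() else 0, P[b][:,2].max())
for l in("tank_a","tank_a_stem","tank_a_handle"):
  for d in bot.landmark_of(l,"top")[:3]: print(l,round(d["score"],2),w(im,d["centre"],0 if l=="tank_a" else .1095))
c=im["img"][110:220,320:480,::-1]; cv2.imwrite("pics/c1.png",cv2.resize(c,None,fx=5,fy=5,interpolation=cv2.INTER_CUBIC))
E
```

```text
A lid (0.6029133796691895, -0.17776232957839966) 0.08055906742811203 [ 0.6007 -0.1759  0.1076]
knob [ 0.6038 -0.1774  0.1262] 105
B lid (0.5573201179504395, 0.2722935676574707) 0.12140149623155594 [0.5861 0.2989 0.1079]
knob [0.5896 0.2993 0.1263] 104
A sleeve n 129 mean [ 0.4953 -0.401   0.114 ]
((0.4949759542942047, -0.4020403027534485), (0.055633798241615295, 0.015579652972519398), 63.506752014160156)
dir [ 0.4459  0.8951  0.4953 -0.401 ] 63.51743
higher 9 [ 0.3441 -0.0801  1.3519] 1.3519002743833926
B sleeve n 123 mean [0.4382 0.1981 0.1152]
((0.4383278489112854, 0.19813098013401031), (0.015351791866123676, 0.05511932075023651), 64.7702407836914)
dir [ 0.9071 -0.421   0.4382  0.1981] -24.895262
higher 9 [ 0.3441 -0.0801  1.3519] 1.3519002743833926
tank_a 0.94 [ 0.6028 -0.1706  0.    ]
tank_a 0.85 [0.584  0.3016 0.    ]
tank_a_stem 0.67 [ 0.496  -0.3406  0.1095]
tank_a_stem 0.58 [ 0.5403 -0.3211  0.1095]
tank_a_handle 0.83 [ 0.496  -0.4011  0.1095]
```

View pics/c1.png

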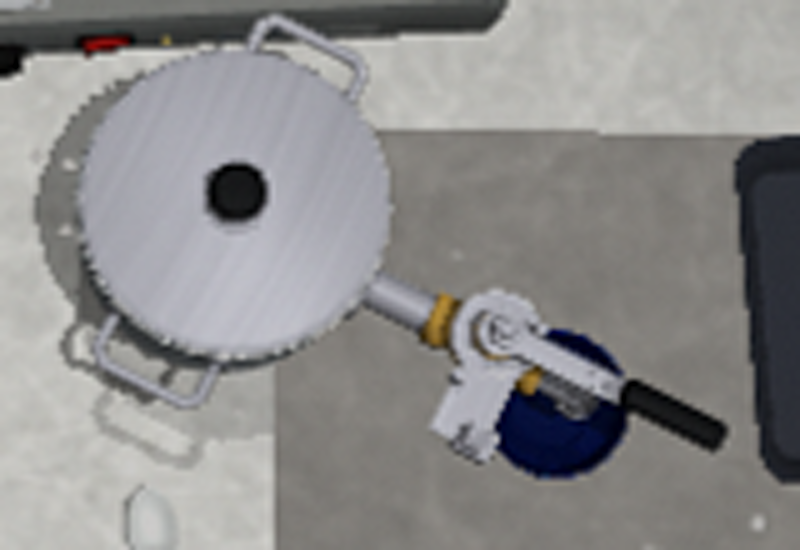

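The lever points at about -116.5° and the stem is near (0.538, -0.316), so closed should be near 154°. I'll straddle the sleeve with open fingers, jaw axis tangential.

Request:
move_arm(motion="0 0 0.16 5 3 0 1;0 0 0.32 10 6 0 1;0 0 0.49 15 9 0 1;0 0 0.65 20 12 0 1;0 0 0.81 25.5 15.5 0 1;0 0 0.81 31 19 0 1;0 0 0.81 31 19 0 1;0 0 0.81 31 19 0 1;0 0 0.81 31 19 0 1")

```text
time: 2.02
tool_pos: [0.4917, -0.4091, 0.2267]
tool_rot: [2.674, 1.649, -0.002]
force: [-0.3, 0.3, 1.0]
width: 0.0915
```

```bash
python3 - <<'E'
from h import *
np.set_printoptions(precision=4,suppress=True)
s=bot.state(); print(s["time"],s["tool_pos"],s["tool_rot"],s["joint_positions"],s["force"])
im=bot.get_image("scene"); 
cv2.imwrite("pics/c2.png",cv2.resize(im["img"][60:260,260:480,::-1],None,fx=3,fy=3))
E
```

```text
2.025 [ 0.4917 -0.4091  0.2267] [ 2.674   1.6486 -0.0018] [ 0.7648  0.474  -0.2331  1.5175  0.1163  1.164   0.0446] [-0.2507  0.2526  1.0014]
```

View pics/c2.png

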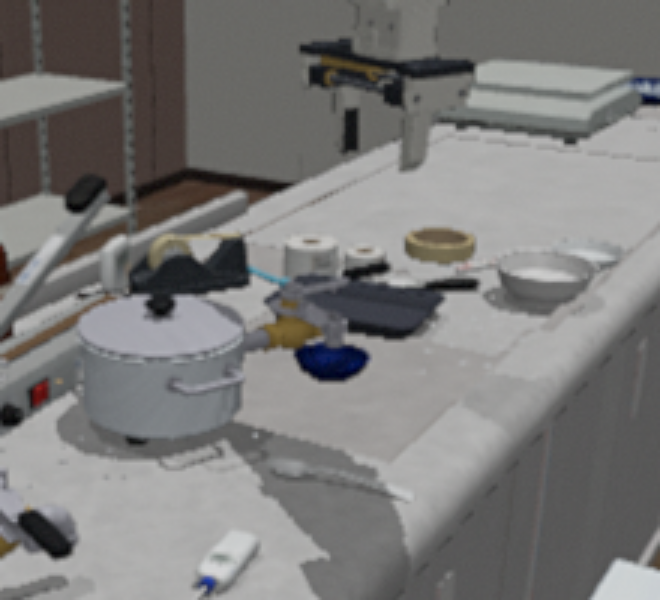

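The open fingers (cols 350 and 413 in the crop) stand either side of the black sleeve (367, 270), which is clear below. I'll descend and narrow the gap to about 36 mm.

Request:
move_arm(motion="0 0 0 0 0 -4 1;0 0 0 0 0 -8 1;0 0 0 0 0 -11 1;0 0 0 0 0 -13.2 1;0 0 0 0 0 -13.2 0.3;0 0 0 0 0 -13.2 -0.1;0 0 0 0 0 -13.2 -0.22;0 0 0 0 0 -13.2 -0.22", grip_force=5)

```text
time: 3.08
tool_pos: [0.4937, -0.4079, 0.0957]
tool_rot: [2.671, 1.651, 0.001]
force: [-0.0, 0.0, -0.8]
width: 0.0561
```

```bash
python3 - <<'E'
import numpy as np
np.set_printoptions(precision=1,suppress=True)
S=np.array([.538,-.316]);r=.103;a0=-116.5
p0=np.array([.492,-.408])
for k in range(0,102,5):
    a=np.radians(a0-k); p=S+r*np.array([np.cos(a),np.sin(a)]); print(k, round(-np.radians(k),3),(p-p0)*100)
E
```

```text
0 -0.0 [ 0. -0.]
5 -0.087 [-0.8  0.4]
10 -0.175 [-1.5  0.9]
15 -0.262 [-2.2  1.5]
20 -0.349 [-2.9  2.1]
25 -0.436 [-3.5  2.8]
30 -0.524 [-4.   3.5]
35 -0.611 [-4.5  4.3]
40 -0.698 [-4.8  5.1]
45 -0.785 [-5.2  5.9]
50 -0.873 [-5.4  6.8]
55 -0.96 [-5.6  7.7]
60 -1.047 [-5.7  8.6]
65 -1.134 [-5.7  9.5]
70 -1.222 [-5.6 10.4]
75 -1.309 [-5.5 11.3]
80 -1.396 [-5.3 12.1]
85 -1.484 [-5. 13.]
90 -1.571 [-4.6 13.8]
95 -1.658 [-4.2 14.6]
100 -1.745 [-3.7 15.3]
```

Request:
move_arm(motion="0 0 0 0 0 0 -0.22;0 0 0 0 0 0 -0.22;0 0 -0.087 -0.8 0.4 0 -0.22;0 0 -0.175 -1.5 0.9 0 -0.22;0 0 -0.262 -2.2 1.5 0 -0.22;0 0 -0.349 -2.9 2.1 0 -0.22;0 0 -0.436 -3.5 2.8 0 -0.22;0 0 -0.524 -4 3.5 0 -0.22;0 0 -0.611 -4.5 4.3 0 -0.22;0 0 -0.698 -4.8 5.1 0 -0.22;0 0 -0.785 -5.2 5.9 0 -0.22;0 0 -0.873 -5.4 6.8 0 -0.22;0 0 -0.96 -5.6 7.7 0 -0.22;0 0 -1.047 -5.7 8.6 0 -0.22;0 0 -1.134 -5.7 9.5 0 -0.22;0 0 -1.134 -5.7 9.5 0 -0.22;0 0 -1.134 -5.7 9.5 0 -0.22")

```text
time: 5.2
tool_pos: [0.4363, -0.3126, 0.0947]
tool_rot: [3.141, -0.038, -0.0]
force: [0.1, 0.3, -0.8]
width: 0.0361
```

```bash
python3 - <<'E'
from h import *
np.set_printoptions(precision=4,suppress=True)
s=bot.state(); print(s["time"],s["tool_pos"],s["joint_positions"],s["force"],s["width"])
im=bot.get_image("scene"); 
cv2.imwrite("pics/c3.png",cv2.resize(im["img"][60:260,260:480,::-1],None,fx=3,fy=3))
E
```

```text
5.2 [ 0.4363 -0.3126  0.0947] [ 0.4796  0.4439  0.0569  1.9416 -0.0354  0.7571 -1.0383] [ 0.0778  0.257  -0.7715] 0.0360570200226985
```

View pics/c3.png

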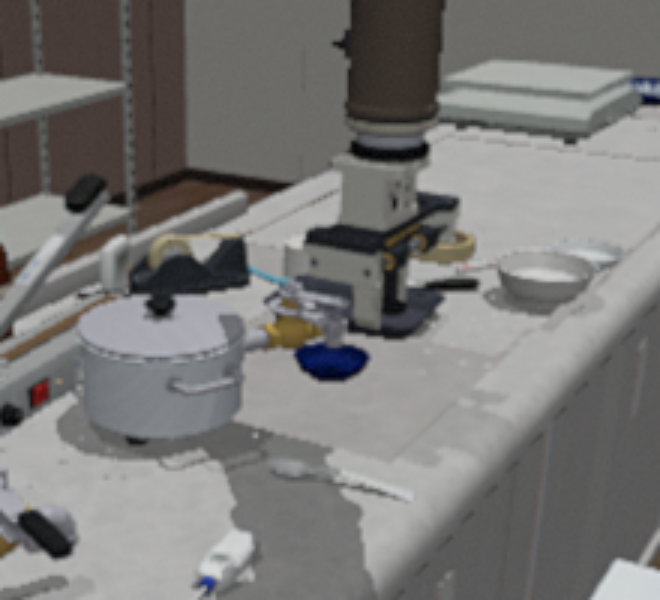

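Lever is between the fingers and following. I'll go on to just before the catch.

Request:
move_arm(motion="0 0 -0.044 0.05 0.45 0 -0.22;0 0 -0.087 0.1 0.9 0 -0.22;0 0 -0.131 0.15 1.35 0 -0.22;0 0 -0.175 0.2 1.8 0 -0.22;0 0 -0.218 0.3 2.2 0 -0.22;0 0 -0.262 0.4 2.6 0 -0.22;0 0 -0.306 0.55 3.05 0 -0.22;0 0 -0.349 0.7 3.5 0 -0.22;0 0 -0.349 0.7 3.5 0 -0.22")

```text
time: 6.38
tool_pos: [0.4434, -0.2776, 0.0947]
tool_rot: [-3.087, 0.584, 0.0]
force: [0.5, 0.6, 0.5]
width: 0.0363
```

Request:
move_arm(motion="0 0 -0.017 0.07 0.16 0 -0.22;0 0 -0.035 0.15 0.33 0 -0.22;0 0 -0.035 0.15 0.33 0 -0.22")

```text
time: 6.75
tool_pos: [0.4447, -0.2742, 0.0947]
tool_rot: [3.076, -0.64, -0.001]
force: [0.1, -0.3, -0.9]
width: 0.0359
```

```bash
python3 - <<'E'
from h import *
im=bot.get_image("top"); 
cv2.imwrite("pics/c4.png",cv2.resize(im["img"][130:250,330:490,::-1],None,fx=5,fy=5))
E
```

```text
(no output)
```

View pics/c4.png

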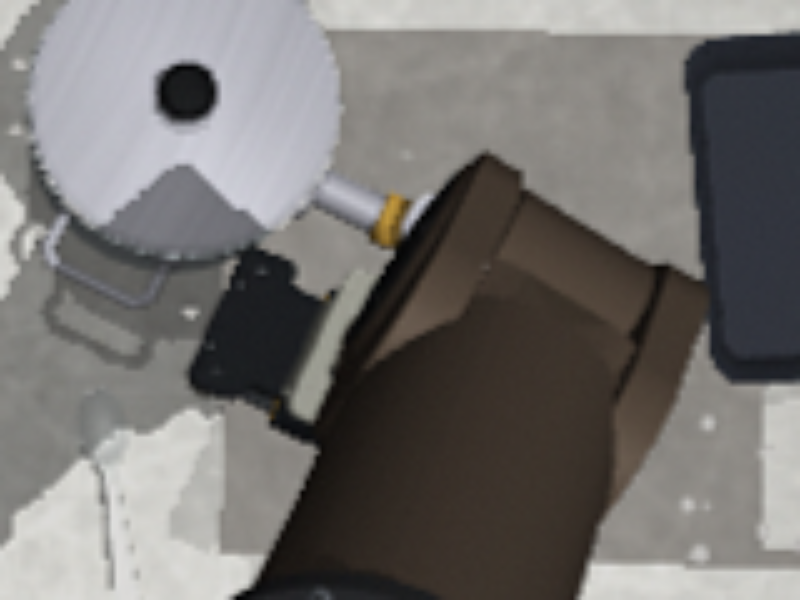

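The arm hides the lever from above, so I'll go on by force.

Request:
move_arm(motion="0 0 -0.017 0.08 0.16 0 -0.22;0 0 -0.035 0.16 0.32 0 -0.22;0 0 -0.035 0.16 0.32 0 -0.22")

```text
time: 7.18
tool_pos: [0.4465, -0.2707, 0.0947]
tool_rot: [-3.064, 0.694, 0.0]
force: [-1.1, -0.7, 0.2]
width: 0.0353
```

```bash
python3 - <<'E'
from h import *
im=bot.get_image("scene"); 
cv2.imwrite("pics/c5.png",cv2.resize(im["img"][110:200,330:430,::-1],None,fx=6,fy=6))
E
```

```text
(no output)
```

View pics/c5.png

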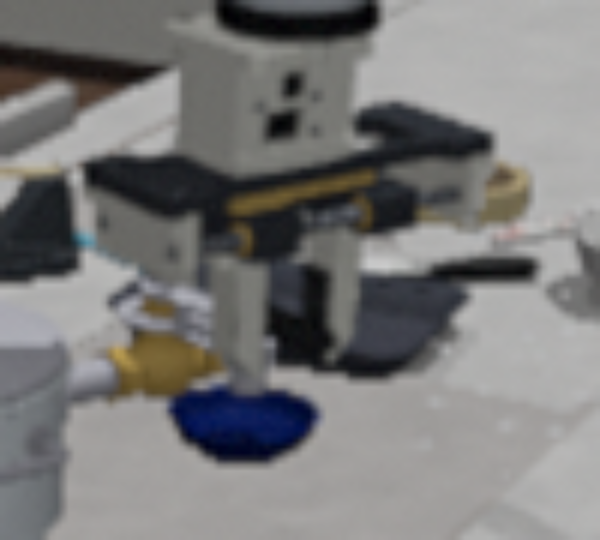

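Request:
move_arm(motion="0 0 -0.017 0.08 0.16 0 -0.22;0 0 -0.035 0.17 0.31 0 -0.22;0 0 -0.035 0.17 0.31 0 -0.22", grip_force=40)

```text
time: 7.6
tool_pos: [0.4483, -0.2677, 0.0948]
tool_rot: [-3.051, 0.747, 0.0]
force: [-0.5, 0.1, -0.8]
width: 0.0358
```

Request:
move_arm(motion="0 0 -0.017 0.09 0.16 0 -0.22;0 0 -0.035 0.17 0.31 0 -0.22;0 0 -0.035 0.17 0.31 0 -0.22")

```text
time: 7.98
tool_pos: [0.4496, -0.2659, 0.0948]
tool_rot: [3.036, -0.803, 0.0]
force: [-2.0, -5.2, -1.6]
width: 0.0355
```

Request:
move_arm(motion="0 0 -0.017 0.09 0.16 0 -0.22;0 0 -0.017 0.09 0.16 0 -0.22")

```text
time: 8.22
tool_pos: [0.4498, -0.266, 0.0948]
tool_rot: [3.027, -0.83, 0.001]
force: [-4.0, -10.9, -3.0]
width: 0.0354
```

Request:
move_arm(motion="0 0 0 0.08 0.15 0 -0.22;0 0 0 0.08 0.15 0 -0.22")

```text
time: 8.48
tool_pos: [0.4499, -0.2658, 0.0948]
tool_rot: [3.025, -0.831, 0.0]
force: [-6.7, -15.8, -3.9]
width: 0.0355
```

Request:
move_arm(motion="0 0 0 0.08 0.15 0 -0.22;0 0 0 0.08 0.15 0 -0.22;0 0 0 0.08 0.15 0 -0.22")

```text
time: 8.85
tool_pos: [0.45, -0.2657, 0.0948]
tool_rot: [3.023, -0.833, -0.0]
force: [-7.2, -19.2, -3.7]
width: 0.0358
```

```bash
python3 - <<'E'
from h import *
np.set_printoptions(precision=4,suppress=True)
s=bot.state(); print(s["force"],s["tool_pos"])
im=bot.get_image("scene"); 
for d in bot.landmark_of("tank_a_handle","scene")[:4]: print(d["score"],d["centre"],w(im,d["centre"],.1095))
cv2.imwrite("pics/c6.png",cv2.resize(im["img"][120:190,335:405,::-1],None,fx=8,fy=8,interpolation=cv2.INTER_CUBIC))
E
```

```text
[ -7.157  -19.2377  -3.6829] [ 0.45   -0.2657  0.0948]
0.59 [376.5, 161.4] [ 0.4617 -0.3015  0.1095]
0.18 [372.7, 219.8] [0.3064 0.0267 0.1095]
```

View pics/c6.png

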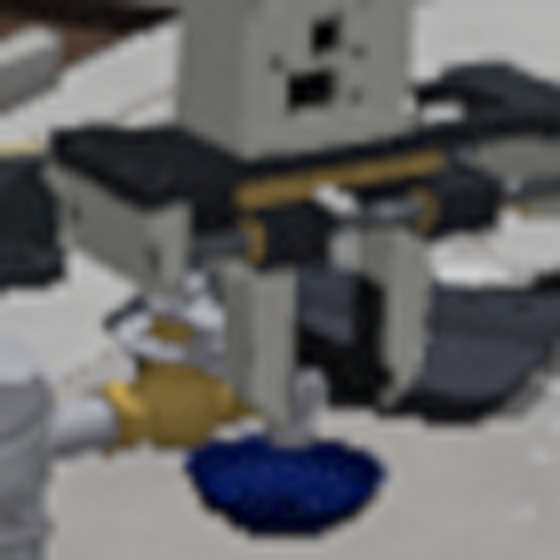

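It holds rigidly at 20 N, more than the catch needs, so this should be the stop. Now I'll back off until the other finger meets the lever.

Request:
move_arm(motion="0 0 0.02 -0.25 -0.45 0 -0.22;0 0 0.04 -0.5 -0.9 0 -0.22;0 0 0.08 -0.75 -1.35 0 -0.22;0 0 0.12 -1 -1.8 0 -0.22;0 0 0.12 -1.1 -2 0 -0.22;0 0 0.12 -1.1 -2 0 -0.22")

```text
time: 9.7
tool_pos: [0.4415, -0.28, 0.0948]
tool_rot: [-3.075, 0.644, -0.0]
force: [-0.3, 0.4, -0.5]
width: 0.0359
```

Request:
move_arm(motion="0 0 0 -0.1 -0.17 0 -0.22;0 0 0 -0.2 -0.35 0 -0.22;0 0 0 -0.2 -0.35 0 -0.22")

```text
time: 10.07
tool_pos: [0.4394, -0.2835, 0.0947]
tool_rot: [-3.075, 0.643, 0.0]
force: [0.9, 1.5, 0.1]
width: 0.0357
```

Request:
move_arm(motion="0 0 0 -0.1 -0.17 0 -0.22;0 0 0 -0.1 -0.17 0 -0.22")

```text
time: 10.32
tool_pos: [0.4384, -0.2855, 0.0947]
tool_rot: [3.075, -0.643, 0.0]
force: [0.6, 1.3, -0.1]
width: 0.0357
```

Request:
move_arm(motion="0 0 0 -0.1 -0.17 0 -0.22;0 0 0 -0.1 -0.17 0 -0.22")

```text
time: 10.58
tool_pos: [0.4374, -0.2873, 0.0948]
tool_rot: [3.075, -0.643, 0.0]
force: [1.5, 1.5, -0.1]
width: 0.0363
```

Request:
move_arm(motion="0 0 0 -0.1 -0.17 0 -0.22;0 0 0 -0.1 -0.17 0 -0.22")

```text
time: 10.82
tool_pos: [0.4369, -0.2883, 0.0948]
tool_rot: [-3.075, 0.642, -0.001]
force: [2.8, 3.6, -0.1]
width: 0.0362
```

Request:
move_arm(motion="0 0 0 -0.05 -0.09 0 -0.22;0 0 0 -0.05 -0.09 0 -0.22")

```text
time: 11.08
tool_pos: [0.4368, -0.2886, 0.0948]
tool_rot: [-3.074, 0.641, -0.001]
force: [4.0, 5.7, -0.8]
width: 0.0358
```

Force is rising with no movement, so the catch holds. I'll bring it to about 10 N and hold.

Request:
move_arm(motion="0 0 0 -0.05 -0.09 0 -0.22;0 0 0 -0.05 -0.09 0 -0.22;0 0 0 -0.05 -0.09 0 -0.22;0 0 0 -0.05 -0.09 0 -0.22;0 0 0 -0.05 -0.09 0 -0.22;0 0 0 -0.05 -0.09 0 -0.22")

```text
time: 11.82
tool_pos: [0.4366, -0.2889, 0.0948]
tool_rot: [-3.074, 0.64, -0.001]
force: [5.8, 7.5, -1.2]
width: 0.0361
```

Request:
move_arm(motion="0 0 0 -0.01 -0.03 0 -0.22;0 0 0 -0.01 -0.03 0 -0.22;0 0 0 -0.01 -0.03 0 -0.22;0 0 0 -0.01 -0.03 0 -0.22;0 0 0 -0.01 -0.03 0 -0.22")

```text
time: 12.45
tool_pos: [0.4366, -0.289, 0.0947]
tool_rot: [-3.074, 0.639, -0.001]
force: [5.9, 8.0, -0.8]
width: 0.036
```

Request:
move_arm(motion="0 0 0 0.3 0.5 0 -0.22;0 0 0 0.6 1.05 0 -0.22;0 0 0 0.6 1.05 0 -0.22;0 0 0 0.6 1.05 2 -0.22;0 0 0 0.6 1.05 5 -0.22;0 0 0 0.6 1.05 10 -0.22;0 0 0 0.6 1.05 15 -0.22;0 0 0 -3 -3 18 -0.22;0 0 0 -7 -6 18 -0.22;0 0 0 -9 -10 18 -0.22;0 0 0 -9 -15 18 -0.22;0 0 0 -9 -20 18 -0.22;0 0 0 -9 -25 18 -0.22;0 0 0 -9 -25 18 -0.22;0 0 0 -9 -25 18 -0.22")

```text
time: 14.32
tool_pos: [0.3449, -0.5406, 0.2743]
tool_rot: [-3.074, 0.644, 0.001]
force: [0.1, 0.2, 0.1]
width: 0.0359
```

```bash
python3 - <<'E'
from h import *
np.set_printoptions(precision=4,suppress=True)
im=bot.get_image("top"); K=im["camera_matrix"];T=im["cam_to_world"]
v,u=np.mgrid[:400,:640]; z=im["z_map"]
P=(np.stack([u,v,np.ones_like(u)],-1)@np.linalg.inv(K).T)*z[...,None]@T[:3,:3].T+T[:3,3]
m=(u>370)&(u<440)&(v>175)&(v<240)&(im["img"].max(-1)<60)&(P[...,2]>.095)&(P[...,2]<.125)
q=P[m][:,:2].astype(np.float32); l=cv2.fitLine(q,cv2.DIST_L2,0,.01,.01).ravel()
print(m.sum(),q.mean(0),180+np.degrees(np.arctan2(l[1],l[0])))
for n in("drip_dish","spoon","thermometer"):
    for d in bot.landmark_of(n,"top")[:1]: print(n,d["centre"])
cv2.imwrite("pics/c7.png",cv2.resize(im["img"][110:250,150:480,::-1],None,fx=2.4,fy=2.4))
E
```

```text
128 [ 0.4497 -0.2807] 156.46953
drip_dish [425.8, 189.5]
spoon [350.4, 231.2]
thermometer [262.7, 227.2]
```

View pics/c7.png

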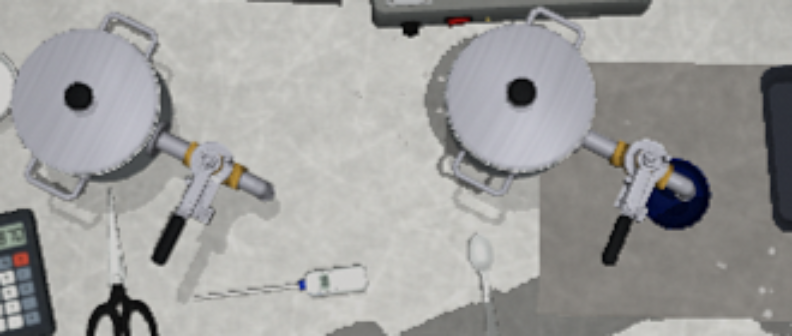

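```bash
python3 -c "
from station import bot
print(bot.finish_job())"
```

```text
the job is handed in; nothing more can be done
None
```

I closed the open drain on the right-hand tank, tested its catch and handed the job in at about 14.4 s; no verdict was reported.

- **Closing:** I pushed the lever round with the fingers straddling it. At the end it stood rigid at about 20 N, more than the 8–14 N the catch needs, so I took this to be the stop. I read the force only at the end of each move, so I never saw the click itself, but every reading stayed under 40 N.
- **Catch test:** I pushed the lever back. It moved freely for about 7 mm, then stood still against the catch at 9.5–10 N for more than a second. I then centred the fingers, lifted them off and moved clear.
- **Last look from above:**
  - The lever has swept about 85–87° from its open position, which fits it resting on the catch at roughly 1.5 rad, close to the 1.48 limit. That angle comes from the picture and the finger positions, not from a direct joint reading.
  - The dish, spoon and thermometer are within about 1 pixel (3–4 mm) of where they started.
  - The other tank's lever looks unchanged; I did not measure it again.
  - The force on the tool is near zero.

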